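# Seat the drive adapter in its test jig and snap the toggle clamp shut

## Task

First push the dark drive adapter along between the rails of the test jig until it sits fully home against the back stop. Then push the red clamp handle over, past its dead point, until it snaps down into lock and the rubber pad holds the adapter; only push with the fingers, do not pick anything up, and leave the jar, the memory stick and the screwdriver where they are.

Things in the scene. Friction and masses are not known exactly. Their poses are not given: they have to be found in the camera images.
- jig: Aluminium test jig fixed to the desk. Origin on the desk under the nest's middle; x: the way the adapter is pushed home, y: from nest to clamp, z up. Plate 8 mm thick, x -90..75, y -45..45 mm; clamp foot out to y = 120 at x -2..62. Black rails along x (-68..56 mm, tops z = 22 mm), inner faces 69 mm apart. Back stop's near face at x = 52.5 mm, top z = 30 mm.
- adapter: Loose drive adapter, dark flat box with small screen, 105 long, 65 wide, about 25 mm high, 0.16 kg, flat on the jig's plate between the rails, long side along jig x. Origin: centre of underside; its y axis is its long axis and points to jig -x. It starts 15 to 45 mm short of home; home: origin at jig x = 0, end touching the back stop.
- handle (a joint): Angle of the red over-centre handle (rad). 0: open, nearly upright, leaning 0.10 rad from vertical to jig +y. Grows as it is pushed to jig +y and down; the clamp arm comes down with it. A spring drives it back to 0 (about 0.5 N m at 0, falling to none at the dead point, about 0.70); beyond that it snaps by itself to the locked stop at 1.2, pointing to jig +y, 0.27 rad above level.
- handle_pivot (a point): Centre of the handle's hinge, at jig (30, 85, 52) mm; hinge axis parallel to jig x. Steel clamp brackets round it: jig x 18..42, y 48..94 mm, up to z = 60 mm. While open, the clamp arm stands up beside it at jig x = 30, y 5..65 mm, up to z = 110 mm.
- handle_tip (a point): Free end of the handle, 100 mm from the pivot along the handle's axis. The handle's round red grip, 16 mm in diameter, covers the outer 70 mm.
- clamp_pad: Black rubber pad, 16 mm in diameter, on a spring under the end of the clamp arm; origin at the centre of its face. With the clamp locked it presses on the top of the adapter with about 3 N, at jig x = 30, y = 6 mm.
- jar: Bystander: small round white jar with black cap, 31 mm wide, 22 mm high, loose, at the jig's -y side, towards its back stop. Origin: centre of underside.
- stick: Bystander: white USB memory stick, 16 x 47 x 7 mm, loose, lying at the clamp side of the jig. Origin: centre of underside.
- driver: Bystander: precision screwdriver with yellow handle, 171 mm long, 15 mm thick, loose, lying along the jig's -y side. Origin: centre of underside.
Not all that is in view belongs to the job. Of the things that look like the adapter, the larger one is meant.

How it is judged:
By the outcome, as a careful person would: the job done as asked, in the order asked, and still so for the second after the job is handed in, with the robot touching nothing.
It also fails if it takes over 42 s, if anything falls off the work surface, if the arm or the gripper's body presses on something with over 40 N, if the wrist force passes 120 N, or if a joint passes its speed limit or range.

## Robot

A 7-joint arm with a two-finger parallel gripper is mounted at the origin on a cart in front of the work surface, level with it; the furniture and walls round the work are solid. World frame = base frame: x ahead of the robot, y to its left, z up, the work surface at z = 0. Lengths are in m, angles in degrees, forces in N, time in s.
With the tool pointing down it reaches from about 0.425 to 0.8 m from the base axis. Payload 8.3 kg.
Tool frame: the origin (TCP) lies midway between the tips of the shut fingers; the grasp point (between the pads) lies 19 mm behind it (manip.grip_depth is the distance from the TCP to the grasp point, in m); z points along the fingers, y is the line along which they close (so a half turn about z gives the same grasp; the last joint's range is limited). The gripper opens to 85 mm and grips with 20 to 120 N. Pads are 22 mm wide; open, the fingers measure 114 mm over their backs; the gripper's body (76 mm by 85 mm) begins 54 mm behind the grasp point. The pads swing forward as they close: fully open they stand 13 mm farther back than shut.
Start: joints at [-78.432, 21.967, 0.94, 78.501, -0.361, 79.538, -2.664], TCP at [0.164, 0.603, 0.231] pointing down, gripper open.
Joint ranges: [-169.22, 169.22], [-14.56, 117.87], [-87.37, 89.26], [10.42, 133.3], [-82.24, 262.24], [0.94, 117.77], [-172.7, 172.7]. Speed limits (degrees/s): [136.94, 136.94, 172.46, 172.46, 180, 180, 180].

## Interface

Orientations are given as a 3x3 rotation matrix whose columns are the frame's x, y, z axes.
In Python, from plant import read_state, cams, ticket, manip gives the robot as it stands.
- The arm moves only by the tool servo_tool, never from a script. Its arguments are lists of equal length, an entry for each row: "xyz": the shift along the tool's x, y, z in m, a list of three; "roll": the turn about the tool's z in degrees. In form: {"xyz": [[dx, dy, dz], ...], "roll": [roll, ...]}. A call has 1 to 5 rows; each row is the pose to reach, as a shift and turn from the pose commanded when the call began, along the tool's axes at that moment; what a row does not reach only later rows make up. A row lasts 1/12 s, in which the tool goes at most 41.7 mm and 7.16 degrees, less where a joint would pass 70% of its speed; a pose out of reach is approached as far as the arm can. A call with a gripper value outside its range is refused whole. "fingers" is the opening, from 0 (shut) to 1 (fully open), set as the call begins (left out, the last holds). The fingers move at their own pace and stop on an object; "squeeze" is the grip in N (left out, the last holds). Time passes only in rows, so rows that repeat a pose let the fingers close. It gives the time, the measured TCP pose, the force, the opening and the grip force at its end, in the units of the state.
- read_state(): the state, without advancing time (a new reading comes with each control period).
- cams.camera(name): name is "scene" or "side" or "wrist"; returns the picture (400x640x3 uint8, red, green, blue); there is no depth.
- cams.camera_model(name): a dict with "intrinsics" (3x3 intrinsics, pixels), "D" ([k1, k2, p1, p2, k3] as OpenCV has them; the pictures are not rectified), "origin" and "rotation" of the camera in the world. Camera axes: x right, y down, z forward; pixel columns grow to the right and rows downward; lengths in m; the calibration is good to about 2 mm. A picture is of the moment at which its call begins: read the wrist's pose just before it. camera_model takes no time and is no camera call; for the wrist camera it gives the pose at the moment of the call.
- ticket.close_job(): hands the job in; it is judged then, once.
The state is a dict: "time_s": time; "joints": joint angles; "dq": joint speeds; "effort": joint torques, N m; "tool_pos": TCP position; "eef_rot": TCP orientation; "ft_force": force on the tool from outside, world axes, zero at the start; "ft_torque": the same for the moment, N m; "gripper_width": finger opening in m; "grasp_force": force on a finger pad.
Only numpy, scipy, OpenCV 4.12 (cv2) and the standard library are available. Lean on these libraries where they do the work, as an engineer would, in place of code of your own. Each camera call takes 0.05 s, during which the arm holds its last target. There are 200 camera calls.

## Working session

There is one attempt and no reset: what is moved stays moved. The work goes in short steps, Python scripts to look and compute and a tool call to move; the robot and the scene stay as the last step left them, time stands still between calls to the robot, and variables do not carry over. Pictures are saved under pics/ and viewed, at most 10 in all, crops included, and the job is handed in when it is done.

Besides the shell and the picture viewer there is one more tool, called after "Emit:" as a command line: name --pt "numbers of a row" for each row, then --argument value for the rest. servo_tool: Moves the arm, as the interface text tells. Its arguments: {"type":"object","properties":{"xyz":{"type":"array"},"roll":{"type":"array"},"fingers":{"type":"number"},"squeeze":{"type":"number"}},"required":["xyz","roll"]}

```bash
mkdir -p pics; python3 - <<'E'
from plant import *
import cv2,numpy as np
s=read_state();print(s['time_s'],s['tool_pos'],s['eef_rot'],s['gripper_width'])
for n in ['scene','side']:
    im=cams.camera(n);cv2.imwrite(f'pics/{n}0.png',im[:,:,::-1]);m=cams.camera_model(n);print(n,m)
E
```

```text
0.0 [0.16340788 0.60275693 0.23030263] [[-9.65162311e-01  2.61651488e-01 -4.60986128e-04]
 [ 2.61651892e-01  9.65160558e-01 -1.83991779e-03]
 [-3.64915991e-05 -1.89643720e-03 -9.99998201e-01]] 0.08552147857847925
scene {'intrinsics': array([[369.77270145,   0.        , 321.61502047],
       [  0.        , 369.77270145, 196.16426602],
       [  0.        ,   0.        ,   1.        ]]), 'D': array([0.02018093, 0.        , 0.        , 0.        , 0.        ]), 'origin': array([-0.0548974 , -0.59419629,  0.56646515]), 'rotation': array([[ 0.54437553, -0.42073124,  0.72570001],
       [-0.83883288, -0.27698776,  0.46865465],
       [ 0.00383236, -0.86386515, -0.50370856]])}
side {'intrinsics': array([[459.71969093,   0.        , 324.91608118],
       [  0.        , 459.71969093, 197.69319154],
       [  0.        ,   0.        ,   1.        ]]), 'D': array([0.02686155, 0.        , 0.        , 0.        , 0.        ]), 'origin': array([ 0.23749139, -0.89037864,  0.43816481]), 'rotation': array([[ 0.8991461 , -0.15903256,  0.40773146],
       [-0.43764427, -0.33087318,  0.83605648],
       [ 0.0019472 , -0.93017825, -0.36710302]])}
```

View pics/scene0.png

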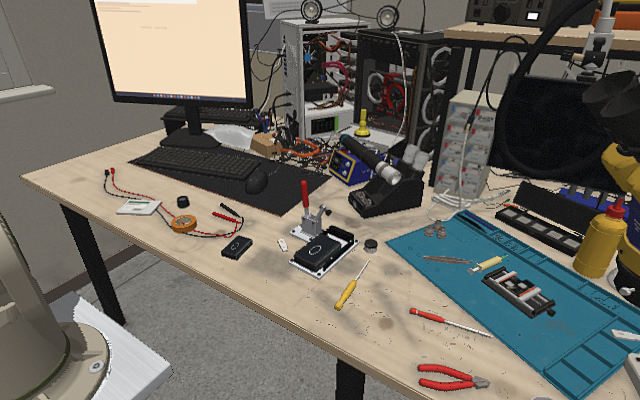

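View pics/side0.png

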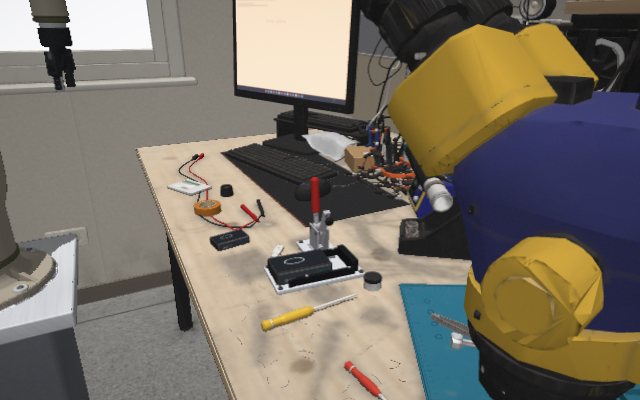

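Two dark boxes look like the adapter. One is in the jig (scene ~(320,247), side ~(300,265)); the smaller lies loose on the desk (scene (236,247), side (230,240)). The one between the jig's rails is the larger and fits the description. The red handle is at scene (305,195), side (315,195). I'll confirm in an enlarged crop.

```bash
python3 - <<'E'
import cv2,numpy as np
a=cv2.imread('pics/scene0.png')[170:290,220:390];b=cv2.imread('pics/side0.png')[170:320,235:395]
a=cv2.resize(a,None,fx=4.7,fy=4.7,interpolation=cv2.INTER_CUBIC);b=cv2.resize(b,None,fx=4,fy=4,interpolation=cv2.INTER_CUBIC)
cv2.imwrite('pics/a.png',a);cv2.imwrite('pics/b.png',b);print(a.shape,b.shape)
E
```

```text
(564, 799, 3) (600, 640, 3)
```

View pics/a.png

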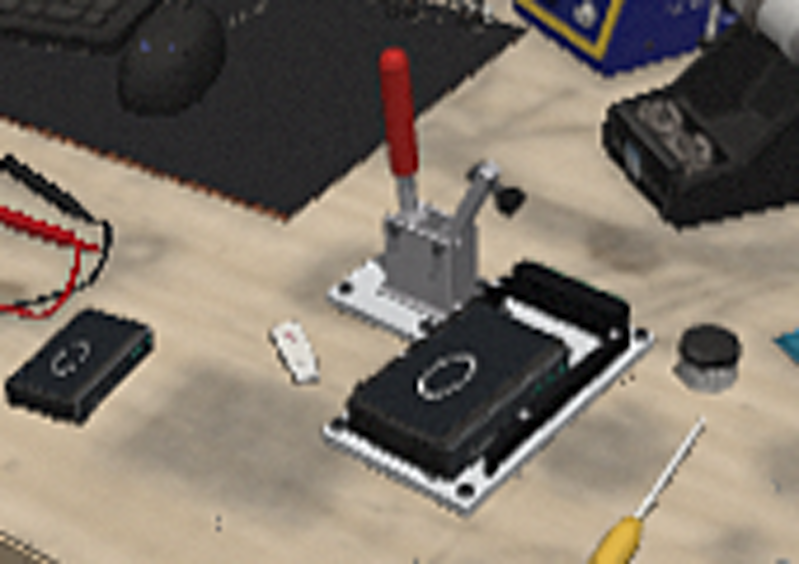

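View pics/b.png

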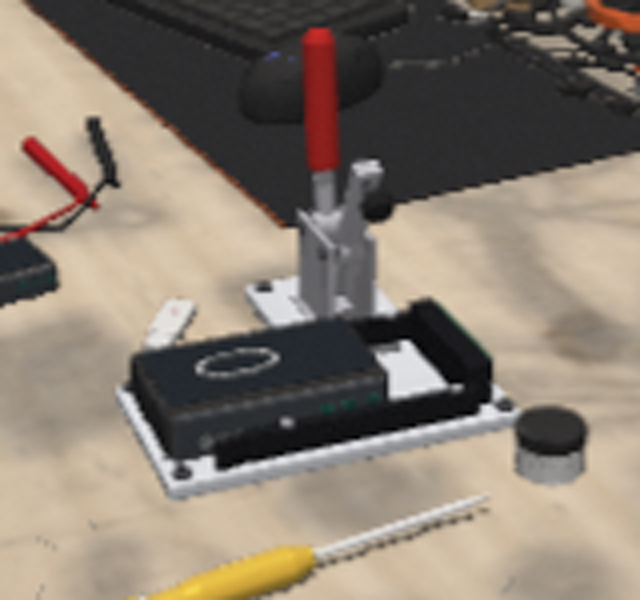

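The crops confirm it: the larger box sits in the jig, with a free gap to the back stop. Plate corners are visible at crop a (325,435), (465,512), (653,340) and crop b (118,392), (180,492), (520,408). The red tip is at a (395,50) and b (318,30).

```bash
cat > h.py <<'E'
from plant import *
import cv2,numpy as np
def ray(n,px):
    m=cams.camera_model(n);p=cv2.undistortPoints(np.float64([[px]]),m['intrinsics'],m['D'])[0,0]
    return m['origin'],m['rotation']@np.r_[p,1]
def onz(n,px,z):
    o,d=ray(n,px);return o+d*(z-o[2])/d[2]
def tri(pa,pb,na='scene',nb='side'):
    o1,d1=ray(na,pa);o2,d2=ray(nb,pb)
    t=np.linalg.lstsq(np.c_[d1,-d2],o2-o1,rcond=None)[0]
    p,q=o1+t[0]*d1,o2+t[1]*d2
    return (p+q)/2,np.linalg.norm(p-q)
A=lambda u,v:((u+.5)/4.7-.5+220,(v+.5)/4.7-.5+170)
B=lambda u,v:((u+.5)/4-.5+235,(v+.5)/4-.5+170)
E
python3 - <<'E'
from h import *
np.set_printoptions(precision=4,suppress=True)
prs={'L -90,45':((325,435),(118,392)),'N -90,-45':((465,512),(180,492)),'R 75,-45':((653,340),(520,408)),
'redtip':((394,50),(318,31)),'redbase':((403,175),(322,170)),
'ad NL':((352,410),(135,362)),'ad NN':((450,462),(170,440)),'ad far':((570,350),(385,368)),'stopR top':((628,300),(492,358)),'stopL top':((520,265),(428,300))}
P={}
for k,(a,b) in prs.items():
    p,e=tri(A(*a),B(*b));P[k]=p
    z=.008 if k[0] in'LNR' else .033
    print(k,p,round(e,4),onz('scene',A(*a),z)[:2],onz('side',B(*b),z)[:2])
L,N,R=[(onz('scene',A(*prs[k][0]),.008)+onz('side',B(*prs[k][1]),.008))/2 for k in ['L -90,45','N -90,-45','R 75,-45']]
print(np.linalg.norm(L-N),np.linalg.norm(R-N))
q=np.array([[-90,45],[-90,-45],[75,-45]])/1e3;w=np.array([L,N,R])[:,:2]
qc=q-q.mean(0);wc=w-w.mean(0)
th=np.arctan2((qc[:,0]*wc[:,1]-qc[:,1]*wc[:,0]).sum(),(qc*wc).sum());Rm=np.array([[np.cos(th),-np.sin(th)],[np.sin(th),np.cos(th)]])
t=w.mean(0)-Rm@q.mean(0);print('yaw',np.degrees(th),'t',t, 'res',w-(q@Rm.T+t))
for k,p in P.items(): print(k,'jig mm',np.r_[Rm.T@(p[:2]-t),p[2]]*1e3)
E
```

```text
L -90,45 [ 0.4629 -0.1701  0.0026] 0.0026 [ 0.4562 -0.1752] [ 0.4614 -0.177 ]
N -90,-45 [ 0.4611 -0.2541 -0.0026] 0.0045 [ 0.4486 -0.262 ] [ 0.4579 -0.2665]
R 75,-45 [ 0.6191 -0.2698  0.0053] 0.006 [ 0.6113 -0.2733] [ 0.6205 -0.2697]
redtip [ 0.5862 -0.1277  0.1493] 0.0001 [0.7647 0.0023] [0.7267 0.1795]
redbase [ 0.5849 -0.1329  0.0774] 0.0026 [ 0.6408 -0.0923] [ 0.6296 -0.0368]
ad NL [ 0.4664 -0.1851  0.0241] 0.0047 [ 0.4547 -0.1937] [ 0.4638 -0.1968]
ad NN [ 0.462  -0.2448  0.02  ] 0.0 [ 0.4497 -0.2531] [ 0.455  -0.2649]
ad far [ 0.5583 -0.2536  0.0318] 0.0073 [ 0.5515 -0.2569] [ 0.5618 -0.2501]
stopR top [ 0.612  -0.257   0.0283] 0.0021 [ 0.6045 -0.2607] [ 0.609  -0.2629]
stopL top [ 0.615  -0.1887  0.024 ] 0.0043 [ 0.6006 -0.1971] [ 0.6095 -0.2007]
0.08832020993108901 0.162797225480107
yaw -2.717502826773667 t [ 0.545 -0.224] res [[ 0.0016 -0.0014]
 [ 0.0003  0.0004]
 [-0.0019  0.001 ]]
L -90,45 jig mm [-84.5646  49.9584   2.5882]
N -90,-45 jig mm [-82.3696 -34.0638  -2.6416]
R 75,-45 jig mm [ 76.1776 -42.244    5.285 ]
redtip jig mm [ 36.5793  98.1361 149.2717]
redbase jig mm [35.5212 92.8673 77.4445]
ad NL jig mm [-80.382   35.1012  24.072 ]
ad NN jig mm [-81.9317 -24.7642  19.9776]
ad far jig mm [ 14.6485 -28.9636  31.8376]
stopR top jig mm [ 68.5035 -29.8567  28.259 ]
stopL top jig mm [68.2188 38.4975 24.032 ]
```

Emit:
servo_tool --pt "0 0 -0.02" --pt "0 0 -0.02" --roll '[-6.5,-12.5]' --fingers 0

```text
time_s: 0.27
tool_pos: [0.1636, 0.6039, 0.2536]
eef_rot: [[-0.999, 0.042, 0.001], [0.042, 0.999, 0.002], [-0.0, 0.002, -1.0]]
ft_force: [-0.2, 0.2, 1.8]
gripper_width: 0.0638
grasp_force: 0.0
```

Emit:
servo_tool --pt "-0.033 -0.022 0" --pt "-0.066 -0.044 0" --pt "-0.099 -0.066 0" --pt "-0.132 -0.088 0" --pt "-0.165 -0.11 0" --roll '[0,0,0,0,0]'

```text
time_s: 0.68
tool_pos: [0.3244, 0.4841, 0.2509]
eef_rot: [[-0.999, 0.046, -0.0], [0.046, 0.999, -0.001], [0.0, -0.001, -1.0]]
ft_force: [1.0, 0.6, 0.5]
gripper_width: 0.0006
grasp_force: 0.0
```

Emit:
servo_tool --pt "-0.023 -0.034 0" --pt "-0.046 -0.068 0" --pt "-0.069 -0.102 0" --pt "-0.092 -0.136 0" --pt "-0.115 -0.17 0" --roll '[0,0,0,0,0]'

```text
time_s: 1.1
tool_pos: [0.4307, 0.3084, 0.251]
eef_rot: [[-0.999, 0.047, -0.001], [0.047, 0.999, -0.0], [0.001, -0.0, -1.0]]
ft_force: [0.7, -0.2, -0.7]
gripper_width: -0.0001
grasp_force: 0.0
```

Emit:
servo_tool --pt "-0.01 -0.04 0" --pt "-0.02 -0.08 0" --pt "-0.03 -0.12 0" --pt "-0.04 -0.16 0" --pt "-0.05 -0.2 0" --roll '[0,0,0,0,0]'

```text
time_s: 1.52
tool_pos: [0.4706, 0.1063, 0.2511]
eef_rot: [[-0.999, 0.047, -0.0], [0.047, 0.999, 0.0], [0.0, 0.0, -1.0]]
ft_force: [0.8, -0.2, -0.2]
gripper_width: -0.0001
grasp_force: 0.0
```

Emit:
servo_tool --pt "0 -0.04 0" --pt "0 -0.08 0" --pt "0.01 -0.12 0" --pt "0.01 -0.16 0" --pt "0.015 -0.2 0" --roll '[0,0,0,0,0]'

```text
time_s: 1.93
tool_pos: [0.4459, -0.0925, 0.2511]
eef_rot: [[-0.999, 0.046, 0.0], [0.046, 0.999, 0.0], [-0.0, 0.0, -1.0]]
ft_force: [1.1, 0.3, 0.6]
gripper_width: -0.0002
grasp_force: 0.0
```

Emit:
servo_tool --pt "-0.01 -0.035 0" --pt "-0.02 -0.07 0" --pt "-0.03 -0.105 0" --pt "-0.03 -0.105 0" --pt "-0.03 -0.105 0" --roll '[0,0,0,0,0]'

```text
time_s: 2.35
tool_pos: [0.4709, -0.1993, 0.2508]
eef_rot: [[-0.999, 0.051, -0.002], [0.051, 0.999, -0.001], [0.001, -0.001, -1.0]]
ft_force: [0.3, 1.3, -0.8]
gripper_width: 0.0
grasp_force: 0.0
```

```bash
python3 - <<'E'
from h import *
import json
s=read_state();m=cams.camera_model('wrist');im=cams.camera('wrist');cv2.imwrite('pics/w1.png',im[:,:,::-1])
json.dump({k:np.array(v).tolist() for k,v in m.items()},open('w1.json','w'))
print(s['tool_pos'],m)
E
```

```text
[ 0.47090439 -0.19930589  0.25076987] {'intrinsics': array([[338.6496437 ,   0.        , 319.05299531],
       [  0.        , 338.6496437 , 197.88341585],
       [  0.        ,   0.        ,   1.        ]]), 'D': array([0.01460586, 0.        , 0.        , 0.        , 0.        ]), 'origin': array([ 0.3934127 , -0.19598599,  0.39294253]), 'rotation': array([[ 5.13577564e-02,  9.51631339e-01,  3.02919421e-01],
       [ 9.98679853e-01, -4.86451190e-02, -1.64985688e-02],
       [-9.65003839e-04,  3.03366853e-01, -9.52873350e-01]])}
```

View pics/w1.png

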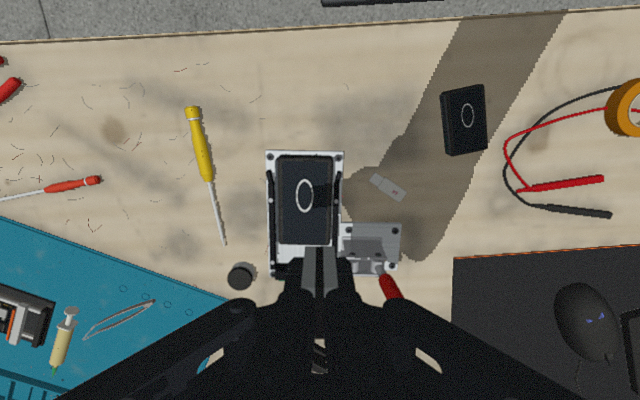

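The wrist picture shows the plate's near corners at about (265,151) and (344,151), and the adapter's near end at row ~156, columns 277..333. The plate's left edge runs to ~(269,275), and the red handle is at ~(390,290).

```bash
python3 - <<'E'
from h import *
import json
np.set_printoptions(precision=4,suppress=True)
m={k:np.array(v) for k,v in json.load(open('w1.json')).items()}
cams.camera_model_=cams.camera_model
import h
def ray(n,px):
    p=cv2.undistortPoints(np.float64([[px]]),m['intrinsics'],m['D'])[0,0];return m['origin'],m['rotation']@np.r_[p,1]
def on(px,z):
    o,d=ray(0,px);return (o+d*(z-o[2])/d[2])[:2]
im=cv2.imread('pics/w1.png');g=cv2.cvtColor(im,cv2.COLOR_BGR2HSV)
# plate near edge & adapter edge profiles
for c in (272,338): print('col',c,g[145:166,c,2])
for c in (290,300,320): print('col',c,g[145:166,c,2])
for r in (200,230): print('row',r,g[r,262:348,2])
for n,px,z in [('pl-',(265,151),.008),('pl+',(344,151),.008),('ad-',(277,156),.033),('ad+',(333,156),.033),('foot+',(402,222),.008)]: print(n,on(px,z))
r=((g[:,:,1]>150)&((g[:,:,0]<8)|(g[:,:,0]>172))).astype('uint8')[260:310,370:410];ys,xs=np.nonzero(r);print(xs.min()+370,xs.max()+370,ys.min()+260,ys.max()+260)
b=ys>=25;print('red lower mean',xs[b].mean()+370,ys[b].mean()+260,on((391,287),.14))
E
```

```text
col 272 [175 179 182 179 142 160 209 221 198 137  86  67  75  77 108 195 218 215
 215 214 214]
col 338 [142 139 138 135 139 131 142 195 201 150  81  70  53  36  43  72 123 195
 207 207 205]
col 290 [177 176 183 179 163 148 197 218 215 159  56  23  22  44  63  58  51  53
  47  54  47]
col 300 [176 176 176 175 162 128 179 213 217 170  51  16  31  45  59  57  54  51
  51  49  47]
col 320 [166 168 164 168 166 145 175 212 222 185 103  24  20  30  45  48  51  50
  44  41  49]
row 200 [142 147 145 146 166 161 161 182 188 191 158  60  46  79  81  78  54  50
  43  57  45  38  48  48  47  52  54  53  44  46  48  50  46  72 166 181
  81  41  42  48  49  47  44  38  52  41  49  49  41  85  96  43  27  33
  27  17  25  30  22  25  25  31  28  27  34  34  34  20  20  52  71  52
  70  97 102  90  62  93 122 105  80  80  84  83  90  87]
row 230 [165 169 170 171 172 190 188 112  41  37  38  28  30  42  72  90  68  48
  53  54  56  52  43  49  51  50  50  43  53  41  50  51  44  49  44  50
  47  51  53  47  44  50  45  51  49  44  48  45  44  54  51  42  47  44
  38  52  51  50  46  43  46  46  46  46  48  52  51  40  57  73  56  37
  32  32  36  54 106 173 201 202 200 201 186 138  75  57]
pl- [ 0.4565 -0.2614]
pl+ [ 0.4611 -0.1713]
ad- [ 0.4584 -0.2449]
ad+ [ 0.4615 -0.1849]
foot+ [ 0.5518 -0.1032]
379 403 274 299
red lower mean 390.95045045045043 291.3333333333333 [ 0.5567 -0.1431]
```

Emit:
servo_tool --pt "0.02 -0.008 0.02" --pt "0.042 -0.016 0.055" --pt "0.042 -0.016 0.09" --pt "0.042 -0.016 0.125" --pt "0.042 -0.016 0.15" --roll '[0,0,0,0,0]'

```text
time_s: 2.82
tool_pos: [0.4277, -0.2085, 0.0988]
eef_rot: [[-0.999, 0.044, -0.001], [0.044, 0.999, 0.002], [0.002, 0.002, -1.0]]
ft_force: [0.1, 0.4, 0.2]
gripper_width: 0.0003
grasp_force: 0.0
```

Emit:
servo_tool --pt "0 0 0.03" --pt "0 0 0.06" --pt "0 0 0.08" --pt "0 0 0.08" --pt "0 0 0.08" --roll '[0,0,0,0,0]'

```text
time_s: 3.23
tool_pos: [0.4283, -0.2095, 0.0209]
eef_rot: [[-0.999, 0.045, -0.003], [0.045, 0.999, 0.001], [0.003, 0.001, -1.0]]
ft_force: [0.1, -0.1, 1.0]
gripper_width: -0.0001
grasp_force: 0.0
```

Emit:
servo_tool --pt "-0.004 -0.006 0" --pt "-0.014 -0.006 0" --pt "-0.024 -0.006 0" --pt "-0.034 -0.006 0" --pt "-0.042 -0.006 0" --roll '[0,0,0,0,0]'

```text
time_s: 3.65
tool_pos: [0.4722, -0.2191, 0.022]
eef_rot: [[-0.999, 0.046, 0.001], [0.046, 0.999, -0.0], [-0.001, -0.0, -1.0]]
ft_force: [-3.4, -0.6, 2.6]
gripper_width: -0.0001
grasp_force: 1.8
```

Emit:
servo_tool --pt "-0.002 0 0" --pt "-0.004 0 0" --pt "-0.006 0 0" --pt "-0.007 0 0" --pt "-0.008 0 0" --roll '[0,0,0,0,0]'

```text
time_s: 4.07
tool_pos: [0.4784, -0.2194, 0.0212]
eef_rot: [[-0.999, 0.047, -0.0], [0.047, 0.999, -0.0], [0.0, -0.0, -1.0]]
ft_force: [-2.6, -0.2, 1.0]
gripper_width: 0.0
grasp_force: 1.1
```

Now small steps until the force rises.

Emit:
servo_tool --pt "-0.001 0 0" --pt "-0.002 0 0" --pt "-0.003 0 0" --pt "-0.004 0 0" --pt "-0.004 0 0" --roll '[0,0,0,0,0]'

```text
time_s: 4.48
tool_pos: [0.4828, -0.2196, 0.0213]
eef_rot: [[-0.999, 0.047, 0.0], [0.047, 0.999, -0.0], [-0.0, -0.0, -1.0]]
ft_force: [-1.5, -0.9, -1.1]
gripper_width: -0.0001
grasp_force: 0.5
```

Emit:
servo_tool --pt "-0.001 0 0" --pt "-0.002 0 0" --pt "-0.003 0 0" --pt "-0.003 0 0" --roll '[0,0,0,0]'

```text
time_s: 4.82
tool_pos: [0.4847, -0.2197, 0.0212]
eef_rot: [[-0.999, 0.047, -0.002], [0.047, 0.999, 0.001], [0.002, 0.0, -1.0]]
ft_force: [-6.2, 0.2, 3.7]
gripper_width: -0.0001
grasp_force: 2.8
```

Emit:
servo_tool --pt "-0.001 0 0" --pt "-0.002 0 0" --pt "-0.002 0 0" --roll '[0,0,0]'

```text
time_s: 5.07
tool_pos: [0.4848, -0.2198, 0.021]
eef_rot: [[-0.999, 0.048, -0.005], [0.048, 0.999, 0.002], [0.005, 0.001, -1.0]]
ft_force: [-12.9, 0.6, 9.6]
gripper_width: -0.0004
grasp_force: 6.6
```

Emit:
servo_tool --pt "-0.001 0 0" --pt "-0.002 0 0" --pt "-0.002 0 0" --roll '[0,0,0]'

```text
time_s: 5.32
tool_pos: [0.4848, -0.2198, 0.0207]
eef_rot: [[-0.999, 0.049, -0.008], [0.049, 0.999, 0.003], [0.008, 0.003, -1.0]]
ft_force: [-20.0, 2.8, 17.7]
gripper_width: 0.0001
grasp_force: 10.4
```

Emit:
servo_tool --pt "0.01 0 0" --pt "0.03 0 0" --pt "0.04 0 -0.03" --pt "0.04 0 -0.07" --pt "0.04 0 -0.11" --roll '[0,0,0,0,0]'

```text
time_s: 5.73
tool_pos: [0.4485, -0.2177, 0.1321]
eef_rot: [[-0.999, 0.047, -0.002], [0.047, 0.999, 0.0], [0.002, 0.0, -1.0]]
ft_force: [1.4, -0.5, -0.7]
gripper_width: 0.0001
grasp_force: 0.0
```

Emit:
servo_tool --pt "0 0 -0.04" --pt "0 0 -0.08" --pt "0 0 -0.08" --pt "0 0 -0.08" --roll '[0,0,0,0]'

```text
time_s: 6.07
tool_pos: [0.4516, -0.2183, 0.2142]
eef_rot: [[-0.999, 0.046, 0.007], [0.046, 0.999, -0.001], [-0.007, -0.0, -1.0]]
ft_force: [-0.3, -0.8, -0.9]
gripper_width: 0.0003
grasp_force: 0.0
```

```bash
python3 - <<'E'
from h import *
s=read_state();print(s['tool_pos'],s['time_s'])
a=cams.camera('scene')[:,:,::-1];b=cams.camera('side')[:,:,::-1]
cv2.imwrite('pics/s1.png',a)
a=cv2.resize(a[170:290,270:370],None,fx=4,fy=4,interpolation=cv2.INTER_CUBIC);b=cv2.resize(b[170:290,255:355],None,fx=4,fy=4,interpolation=cv2.INTER_CUBIC)
cv2.imwrite('pics/c.png',np.hstack([a,b]))
E
```

```text
[ 0.4516449  -0.21834584  0.21419619] 6.0667
```

View pics/c.png

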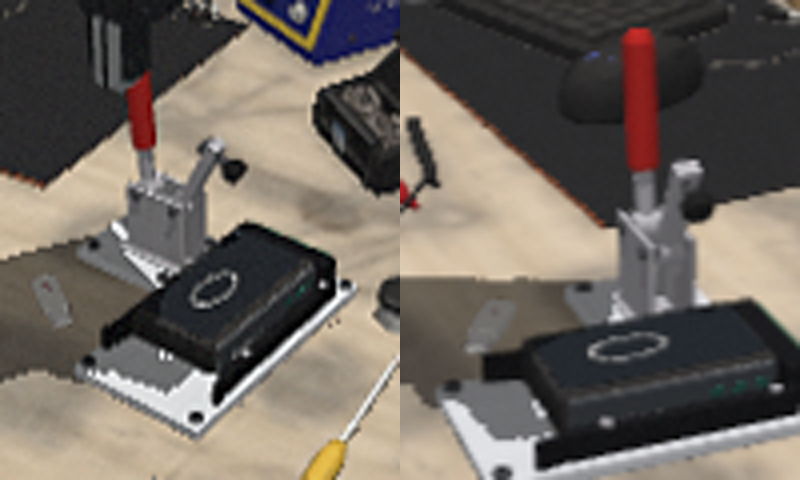

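The adapter now lies against the back stop in both views, with the empty plate behind it at crop (150,370). The handle is still upright, with red from (640,35) to (645,170). Next I move over to the handle.

Emit:
servo_tool --pt "-0.032 0.014 0" --pt "-0.064 0.028 0" --pt "-0.096 0.042 0" --pt "-0.127 0.055 0" --pt "-0.127 0.055 0" --roll '[0,0,0,0,0]'

```text
time_s: 6.58
tool_pos: [0.5834, -0.1629, 0.2071]
eef_rot: [[-0.999, 0.038, -0.004], [0.038, 0.999, 0.002], [0.004, 0.001, -1.0]]
ft_force: [-0.6, 2.6, -0.1]
gripper_width: -0.0002
grasp_force: 0.0
```

Emit:
servo_tool --pt "0 0 0" --pt "0 0 0.03" --pt "0 0 0.06" --pt "0 0 0.085" --pt "0 0 0.085" --roll '[0,0,0,0,0]'

```text
time_s: 7.0
tool_pos: [0.5745, -0.1684, 0.1201]
eef_rot: [[-0.999, 0.048, -0.01], [0.048, 0.999, 0.002], [0.01, 0.001, -1.0]]
ft_force: [-1.1, 0.9, -0.8]
gripper_width: -0.0001
grasp_force: 0.0
```

Emit:
servo_tool --pt "-0.005 0.005 -0.006" --pt "-0.005 0.015 -0.006" --pt "-0.005 0.022 -0.006" --pt "-0.005 0.03 -0.006" --pt "-0.005 0.036 -0.005" --roll '[0,0,0,0,0]'

```text
time_s: 7.42
tool_pos: [0.587, -0.1336, 0.1335]
eef_rot: [[-0.999, 0.047, 0.004], [0.047, 0.999, -0.002], [-0.004, -0.002, -1.0]]
ft_force: [2.5, -4.8, 0.3]
gripper_width: 0.0001
grasp_force: 2.3
```

Emit:
servo_tool --pt "0.003 0.008 0.008" --pt "0.004 0.016 0.014" --pt "0.004 0.022 0.018" --pt "0.004 0.028 0.023" --pt "0.004 0.033 0.027" --roll '[0,0,0,0,0]'

```text
time_s: 7.83
tool_pos: [0.5833, -0.0984, 0.104]
eef_rot: [[-0.999, 0.045, -0.0], [0.045, 0.999, 0.001], [0.0, 0.001, -1.0]]
ft_force: [-0.3, 1.6, -0.3]
gripper_width: -0.0003
grasp_force: 0.0
```

Emit:
servo_tool --pt "0 0 -0.03" --pt "0 0 -0.07" --pt "0 0 -0.11" --pt "0.03 -0.02 -0.13" --pt "0.06 -0.04 -0.13" --roll '[0,0,0,0,0]'

```text
time_s: 8.25
tool_pos: [0.5238, -0.1366, 0.2385]
eef_rot: [[-0.999, 0.043, 0.006], [0.043, 0.999, -0.001], [-0.006, -0.001, -1.0]]
ft_force: [-0.3, -2.0, 0.7]
gripper_width: -0.0
grasp_force: 0.0
```

Emit:
servo_tool --pt "0.03 -0.02 0" --pt "0.06 -0.04 0" --pt "0.06 -0.04 0" --pt "0.06 -0.04 0" --roll '[0,0,0,0]'

```text
time_s: 8.58
tool_pos: [0.4581, -0.175, 0.2343]
eef_rot: [[-0.999, 0.049, 0.0], [0.049, 0.999, 0.002], [-0.0, 0.002, -1.0]]
ft_force: [0.1, 0.6, -0.3]
gripper_width: 0.0002
grasp_force: 0.0
```

```bash
python3 - <<'E'
from h import *
s=read_state();print(s['tool_pos'],s['time_s'],s['ft_force'])
a=cams.camera('scene')[:,:,::-1];b=cams.camera('side')[:,:,::-1]
a=cv2.resize(a[170:290,270:370],None,fx=4,fy=4,interpolation=cv2.INTER_CUBIC);b=cv2.resize(b[170:290,255:355],None,fx=4,fy=4,interpolation=cv2.INTER_CUBIC)
cv2.imwrite('pics/d.png',np.hstack([a,b]))
E
```

```text
[ 0.45811026 -0.17504543  0.23432755] 8.5833 [ 0.09770923  0.57083797 -0.30743802]
```

View pics/d.png

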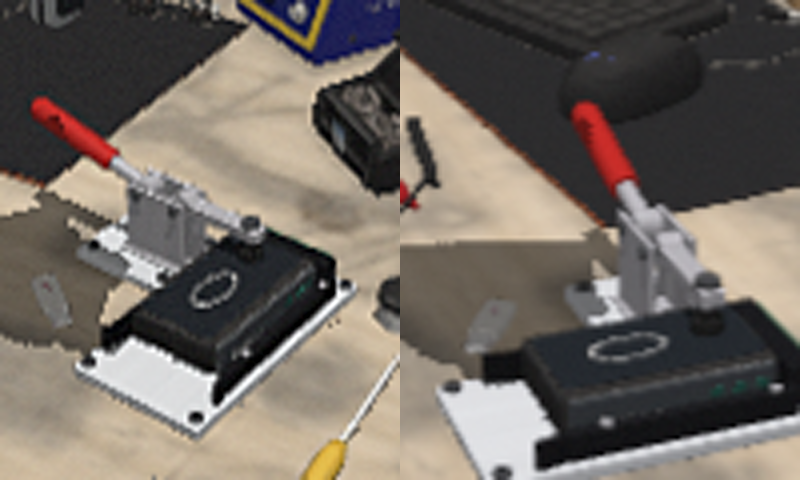

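The handle is down (tip at crop (40,105) in scene and (182,108) in side), the arm is level and the pad rests on the adapter. I'll check the tip height and, if it is locked, hand in.

```bash
python3 - <<'E'
from h import *
f=lambda u,v,x,y:((u+.5)/4-.5+x,(v+.5)/4-.5+y)
p,e=tri(f(42,106,270,170),f(182,110,255,170))
print(p,e,'expected about',[.548+.03+.0086,-.2225-.0014+.181,.079])
if p[2]<.092 and abs(p[1]+.043)<.015: print(ticket.close_job())
E
```

```text
[ 0.58844057 -0.04973107  0.07962393] 0.0016529537997002066 expected about [0.5866000000000001, -0.04290000000000002, 0.079]
the job is handed in; nothing more can be done
None
```

The adapter sits home against the back stop, and the red handle is over and locked with the pad on the adapter. The job is handed in at about 9 s. The jar, stick and screwdriver were never approached, though I did not re-measure their positions.

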